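# Stand up the marker post and slide the plank out to it

## Robot

A 6-joint arm with a two-finger parallel gripper is mounted at the origin on the work surface. World frame = base frame: x ahead of the robot, y to its left, z up, the work surface at z = 0. Lengths are in m, angles in rad, forces in N, time in s.
With the tool pointing down it reaches from about 0.375 to 0.975 m from the base axis. Payload 3.8 kg.
Tool frame: the origin (TCP) lies midway between the tips of the shut fingers; the grasp point (between the pads) lies 19 mm behind it; z points along the fingers, y is the line along which they close (so a half turn about z gives the same grasp; the last joint's range is limited). The gripper opens to 88 mm and grips with 3 to 60 N. Pads are 18 mm wide; open, the fingers measure 123 mm over their backs; the gripper's body (75 mm by 187 mm) begins 45 mm behind the grasp point.
Start: joints at [-1.241, 0.264, 1.604, -0, 1.274, -0.037], TCP at [0.242, -0.63, 0.239] pointing down, gripper open.
Joint ranges: [-2.63, 2.63], [-0.94, 2.18], [0.31, 2.57], [-1.31, 4.45], [0, 2.66], [-2.55, 2.55]. Speed limits (rad/s): [2.57, 2.57, 3.14, 3.14, 3.14, 3.14].

## Interface

Orientations are given as a rotation vector (axis times angle).
In Python, from cell import manip, inverse_kinematics, cams, order gives the robot as it stands. Calls block until the motion is done:
- manip.move_pose(position, orientation): joint-space move of the TCP to a pose.
- manip.move_linear(position, rate=0.15, rot=None): straight line of the TCP; rot=None keeps the orientation; rate is the mean speed in m/s.
- manip.set_joints(angles): joint-space move.
- manip.set_gripper(opening, force=None): finger opening in m; force is the grip in N (None keeps the last); returns when the fingers have stopped.
- manip.dwell(seconds).
- inverse_kinematics(position, orientation): joint angles nearest the present ones, or None.
- manip.state(): the state.
- cams.capture(name): name is "side" or "top"; returns a dict with "image" (400x640x3 uint8, blue, green, red), "z_map" (400x640 float32, m along the optical axis (not along the pixel's ray), 0 where there is no reading), "intrinsics" (3x3 intrinsics, pixels), "position" and "orientation" of the camera in the world. Camera axes: x right, y down, z forward; pixel columns grow to the right and rows downward; lengths in m; the calibration is good to about 2 mm. A picture is of the moment at which its call begins.
A pose or a line that the arm cannot do raises manip.IKError and nothing moves.
- order.close_job(): hands the job in; it is judged then, once.
The state is a dict: "clock": time; "joint_pos": joint angles; "joint_velocities": joint speeds; "tau": joint torques, N m; "tool_pos": TCP position; "tcp_rot": TCP orientation; "contact_force": force on the tool from outside, world axes, zero at the start; "moment": the same for the moment, N m; "gripper_width": finger opening in m; "grasp_force": force on a finger pad.
Only numpy, scipy, OpenCV 4.12 (cv2) and the standard library are available. Lean on these libraries where they do the work, as an engineer would, in place of code of your own. Each camera call takes 0.05 s, during which the arm holds its last target. There are 200 camera calls.

## Task

The turned marker post has fallen over on the bench: stand it upright on its square foot in the middle of the round cork disc and let go of it. Then slide the plank straight out along its own length, towards the post and without lifting it off the wooden block, until its outer end is level with the middle of the post beside it. By then most of the plank overhangs and it would tip, so finish while still holding it level on the block and clear of the post, and leave the other things on the bench where they are.

Things in the scene. Friction and masses are not known exactly. Their poses are not given: they have to be found in the camera images.
- block: Fixed dark wooden support block, 90 (x) x 100 (y) x 70 mm tall; origin at the centre of its underside, z up. Its -y face is the outer face, over which the plank is slid out.
- disc: Fixed round cork disc on the bench, 90 mm across, 3 mm thick; origin at the centre of its underside. It lies beyond the block's outer face, its centre about 110 mm to the +x side of the plank's centre line (block frame) and 250 to 295 mm out from that face.
- post_center (a point): Centre (half-way up) of the marker post: light wood, 120 mm tall overall, round shaft 40 mm in diameter on a square foot 46 x 46 x 14 mm, 0.10 to 0.17 kg. Its z axis runs from the foot to the top; the foot's underside is 60 mm from this point along -z, the top 60 mm along +z. It starts lying on its side on the bench. Also post.
- plank_center (a point): Centre of the light plank, 60 (x) x 400 (y, its length) x 22 mm (z), 0.2 to 0.45 kg, even density; it lies flat across the block's top, so its underside is 70 mm above the bench, length roughly along the block's y axis. Also plank.
- plank_end (a point): Middle of the plank's outer end face, half-way up, 200 mm from its centre along the plank's -y axis; same axes as the plank, -y points outward. The inner end is 400 mm away along +y.
- post: The marker post; origin at the centre of the foot's underside, z axis towards the top.
- plank: The plank; origin at the centre of its underside, axes as for its centre.
- glue_mid (a point): Bystander, to be left alone: white glue bottle, 54 mm across, 150 mm tall; a point near its middle.
- jar_mid (a point): Bystander, to be left alone: glass jar, 64 mm across, 80 mm tall; a point near its middle.
- cup_mid (a point): Bystander, to be left alone: wooden cup, 76 mm across, 90 mm tall; a point near its middle.
- screwdriver_mid (a point): Bystander, to be left alone: screwdriver lying under the plank's path; a point near its middle.
- brush_mid (a point): Bystander, to be left alone: brush lying near the block; a point near its middle.
- hammer_mid (a point): Bystander, to be left alone: hammer lying on the bench; a point near its middle.
- offcut_mid (a point): Bystander, to be left alone: small wood offcut, 70 x 45 x 28 mm, lying beneath the plank; a point near its middle.
Things that resemble listed ones, but are neither listed nor needed, are in the scene too. Leave any blue or red look-alike of the post alone.

How it is judged:
By the outcome, as a careful person would: the job done as asked, in the order asked, and still so for the second after the job is handed in, while the arm keeps its last pose, push and grip.
It also fails if it takes over 64 s, if anything falls off the work surface, if the arm or the gripper's body presses on something with over 40 N, if the wrist force passes 120 N, or if a joint passes its speed limit or range.

## Working session

There is one attempt and no reset: what is moved stays moved. The work goes in short steps, each a Python script; the robot and the scene stay as the last script left them, time stands still between calls to the robot, and variables do not carry over. Pictures are saved under pics/ and viewed, at most 10 in all, crops included, and the job is handed in when it is done.

```bash
ls; mkdir -p pics
cat > h.py <<'E'
import numpy as np, cv2
from scipy.spatial.transform import Rotation as R
from cell import manip, inverse_kinematics, cams, order
def cloud(c):
    K=np.array(c["intrinsics"]); z=c["z_map"]; v,u=np.indices(z.shape)
    p=np.stack([(u-K[0,2])/K[0,0]*z,(v-K[1,2])/K[1,1]*z,z],-1)
    o=np.array(c["orientation"]); Rm=R.from_rotvec(o).as_matrix() if o.size==3 else o.reshape(3,3)
    P=p@Rm.T+np.array(c["position"]); P[z==0]=np.nan
    return P
E
python3 - <<'E'
from h import *
for n in("top","side"):
    c=cams.capture(n); cv2.imwrite(f"pics/{n}0.png",c["image"]); np.savez(f"{n}0.npz",**c)
    print(n,c["position"],c["orientation"],c["intrinsics"])
print(manip.state())
E
```

```text
pics
top [ 0.35609878 -0.15889423  1.25132375] [-2.18578116  2.14187725 -0.08279529] [[423.31888691   0.         322.52384211]
 [  0.         423.31888691 200.70235988]
 [  0.           0.           1.        ]]
side [-0.41026046  0.77319125  1.02647037] [-0.93719906  2.37302907 -1.16929496] [[491.9616788    0.         313.52946586]
 [  0.         491.9616788  196.29628511]
 [  0.           0.           1.        ]]
{'clock': 0.1, 'joint_pos': array([-1.24093596e+00,  2.64688012e-01,  1.60524428e+00,  1.05465903e-05,
        1.27368854e+00, -3.69071404e-02]), 'joint_velocities': array([-0.00075825, -0.00105659, -0.00312413,  0.00026689, -0.0006614 ,
       -0.00043141]), 'tau': array([ 6.73609684e-04, -5.03618467e+01, -3.58069682e+01,  7.30886590e-02,
        2.33575806e-02, -5.91560593e-05]), 'tool_pos': array([ 0.24184328, -0.62949868,  0.23750193]), 'tcp_rot': array([-3.08694187e+00, -5.72522428e-01,  4.49032210e-04]), 'contact_force': array([ 0.57198739,  0.37463489, -0.51060889]), 'moment': array([ 0.04085814, -0.02854916, -0.01234876]), 'grasp_force': 0.0, 'gripper_width': 0.08872608900103754}
```

View pics/top0.png

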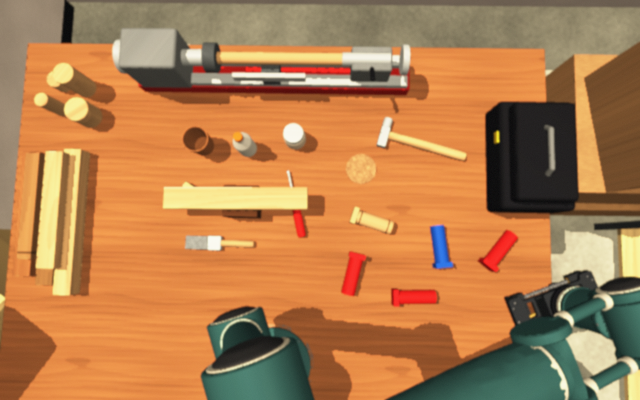

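View pics/side0.png

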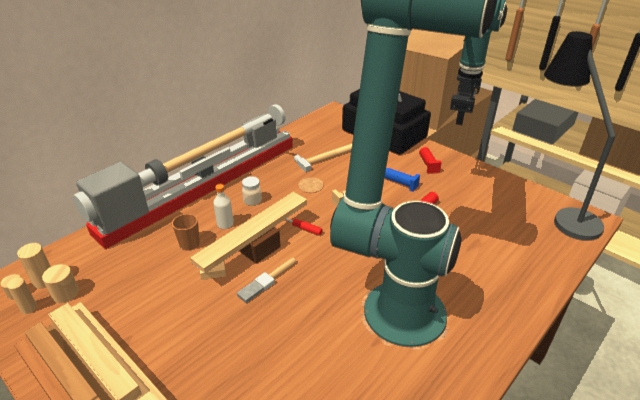

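The top view shows the light-wood post lying at about (372,220), the cork disc at (361,168), and the plank spanning (163..308,198) on the dark block at (241,205). Its look-alikes are red (354,273), (414,297), (498,251) and blue (441,247). Only the one at (372,220) is light wood. I'll confirm that in an enlarged crop and measure.

Run:
```python
from h import *
t=np.load("top0.npz"); im=t["image"]; P=cloud(t)
cv2.imwrite("pics/crop.png",cv2.resize(im[140:270,150:410],None,fx=3,fy=3,interpolation=cv2.INTER_CUBIC))
np.set_printoptions(precision=4,suppress=True)
def reg(n,r0,r1,c0,c1,zmin,zmax):
    Q=P[r0:r1,c0:c1].copy(); m=(Q[...,2]>zmin)&(Q[...,2]<zmax)
    q=Q[m]; rect=cv2.minAreaRect(q[:,:2].astype(np.float32)*1000)
    print(n,m.sum(),"mean",q.mean(0),"zp",np.percentile(q[:,2],[5,50,95]),"rect",rect); return q,m
reg("plank",175,225,150,325,.082,.12)
q,m=reg("post",195,245,340,405,.012,.08)
c=q[:,:2].mean(0); w=np.linalg.svd(q[:,:2]-c,full_matrices=False)[2][0]; s=(q[:,:2]-c)@w; print("axis",w,s.min(),s.max())
l=np.array([-w[1],w[0]]); d=(q[:,:2]-c)@l
for a in np.arange(-.065,.066,.01):
    k=abs(s-a)<.005
    if k.sum()>2: print(round(a,3),k.sum(),d[k].min(),d[k].max(),np.percentile(q[k,2],[50,95]))
b=P[300:330,150:200]; print("bench z",np.nanmedian(P[250:265,150:330,2]))
# disc by color + depth
hsv=cv2.cvtColor(im,cv2.COLOR_BGR2HSV); print("disc hsv",hsv[168,361],"bench",hsv[168,330],"block",hsv[214,241],"plank",hsv[198,200])
e=np.linalg.norm(cv2.cvtColor(im,cv2.COLOR_BGR2LAB)[150:190,340:385].astype(float)-cv2.cvtColor(im,cv2.COLOR_BGR2LAB)[168,361],axis=2)
h=hsv[145:192,335:390]; mm=(h[...,1]<170).astype(np.uint8)
n,lab,st,ce=cv2.connectedComponentsWithStats(mm); i=1+st[1:,4].argmax(); print("disc",st[i],ce[i])
Q=P[145:192,335:390][lab==i]; print(np.nanmean(Q,0),(np.nanmax(Q,0)-np.nanmin(Q,0)), np.nanmedian(Q[:,2]))
# block visible top/side
h=hsv[185:225,215:270]; mm=(h[...,2]<110); ys,xs=np.nonzero(mm); print("dark",xs.min()+215,xs.max()+215,ys.min()+185,ys.max()+185)
Q=P[185:225,215:270]; k=(Q[...,2]>.05)&(Q[...,2]<.08); print("blocktop",k.sum(), Q[k].min(0) if k.any() else 0,Q[k].max(0) if k.any() else 0)
```

```text
plank 3163 mean [0.4704 0.1054 0.0925] zp [0.0888 0.0925 0.0962] rect ((470.7624206542969, 106.3829574584961), (59.53978729248047, 399.8792724609375), 1.1090887784957886)
post 597 mean [ 0.4169 -0.275   0.0389] zp [0.0286 0.0396 0.0479] rect ((417.2314758300781, -277.08831787109375), (120.88848114013672, 45.60602951049805), 72.85718536376953)
axis [0.2982 0.9545] -0.0622751328120899 0.058624896245941686
-0.065 12 -0.019761547076029326 0.01683921488453504 [0.0349 0.0418]
-0.055 48 -0.019878643824046305 0.018334690270370935 [0.0366 0.0425]
-0.045 46 -0.019658121699478896 0.01839382375659545 [0.0369 0.0425]
-0.035 49 -0.0201457065654008 0.01817044868212706 [0.0377 0.0435]
-0.025 47 -0.02006486772219397 0.0183892487129102 [0.0384 0.0444]
-0.015 48 -0.019519939400358136 0.01831766321566661 [0.0382 0.0443]
-0.005 47 -0.019559369842495594 0.018341243802426806 [0.0386 0.0445]
0.005 48 -0.019743881513250894 0.01870985080030403 [0.0396 0.0455]
0.015 48 -0.01983314387041587 0.01835849264955287 [0.0392 0.044 ]
0.025 47 -0.019871713631497447 0.018571434895062335 [0.0405 0.0447]
0.035 47 -0.01945576040055773 0.018666815029496145 [0.0411 0.0456]
0.045 53 -0.02314698143234198 0.02145379883108604 [0.046  0.0501]
0.055 57 -0.023552517969765135 0.022063378964849122 [0.0466 0.0507]
bench z 0.000589831411548225
disc hsv [ 17 143 242] bench [ 14 174 239] block [ 10 184 132] plank [ 25 104 250]
disc [ 10   8  32  32 783] [25.6347 23.5517]
[ 0.5732 -0.2461  0.0032] [0.0947 0.0931 0.0171] 0.0033331955210254005
dark 228 260 210 218
blocktop 364 [0.4197 0.0465 0.0507] [0.5096 0.1467 0.0764]
```

View pics/crop.png

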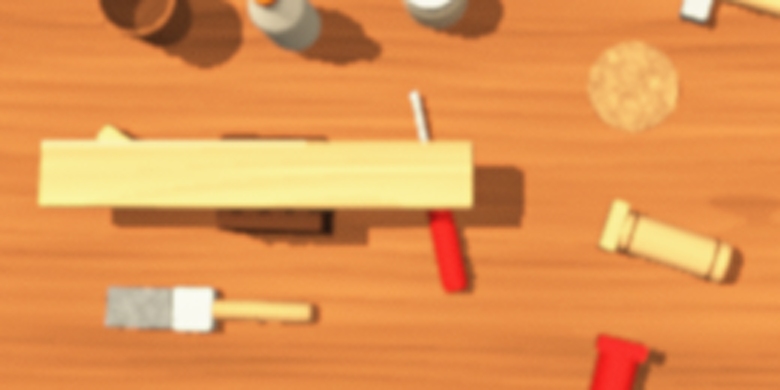

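The crop confirms it: the light post has its square foot at the left (crop (615,228), the +y end) and its top at the right (725,262). Next I'll locate the bystanders and scan the IK for a grasp tilt θ that works both for picking up and for standing the post.

```bash
cat >> h.py <<'E'
C0=np.array([.4172,-.2771]); W=np.array([.2947,.9556]); DISC=np.array([.5732,-.2461])
def post_R(zdir,xdir):
    z=zdir/np.linalg.norm(zdir); x=xdir-z*(xdir@z); x/=np.linalg.norm(x)
    return np.stack([x,np.cross(z,x),z],1)
UP=np.array([0,0,1.])
def tool_in_post(th,flip):   # post frame: z axis foot->top, x axis = up when lying
    d=np.array([-np.cos(th),0,-np.sin(th)]); y=np.array([0,1.,0])*(1 if flip else -1)
    return np.stack([np.cross(y,d),y,d],1)
def grasp_pose(th,flip,off,gp=None,Rp=None):
    """TCP pose; gp: grasp point on axis"""
    T=Rp@tool_in_post(th,flip); return gp+.019*T[:,2],R.from_matrix(T).as_rotvec()
E
python3 - <<'E'
from h import *
np.set_printoptions(precision=3,suppress=True)
pz=np.array([-W[0],-W[1],0]); off=.02
Rl=post_R(pz,UP)
for th in np.radians([20,30,40,45,50,60]):
  for fl in (0,1):
    g=np.r_[C0,.0215]+off*pz
    p,r=grasp_pose(th,fl,off,g,Rl); q=inverse_kinematics(p,r); 
    T=R.from_rotvec(r).as_matrix()
    q2=inverse_kinematics(p-.1*T[:,2],r)
    res=[]
    for psi in range(-90,91,15):
      a=np.radians(psi); h=np.array([np.cos(a),np.sin(a),0])
      # tool horizontal dir = -x post  => x = -h
      Rp=post_R(UP,-h); p3,r3=grasp_pose(th,fl,off,np.r_[DISC,.003+.06+off],Rp)
      q3=inverse_kinematics(p3,r3)
      if q3 is not None: res.append((psi,np.round(q3,2).tolist()))
    print(round(np.degrees(th)),fl,q,q2 is not None,[x[0] for x in res], [x[1] for x in res if x[0]in(-15,)])
P=cloud(np.load("top0.npz"))
for n,(u,v) in dict(glue=(240,140),jar=(293,132),cup=(197,141),red1=(347,262),hammer=(386,130)).items():
    q=P[v-3:v+4,u-3:u+4].reshape(-1,3); print(n,np.nanmedian(q,0))
E
```

```text
20 0 [-0.859  0.327  2.06   0.357  0.977 -0.794] True [-60, -45, -30, -15, 0, 15, 30, 45, 60, 75, 90] [[-0.61, 0.33, 2.52, 2.73, 0.95, 1.69]]
20 1 [-0.859  0.327  2.06   0.357  0.977  2.347] True [-60, -45, -30, -15, 0, 15, 30, 45, 60, 75, 90] [[-0.61, 0.33, 2.52, 2.73, 0.95, -1.45]]
30 0 [-0.933  0.404  2.007  0.467  1.107 -0.926] True [-90, -45, -30, -15, 0, 15, 30, 45, 60, 75, 90] [[-0.59, 0.2, 2.49, 2.65, 0.63, 1.81]]
30 1 [-0.933  0.404  2.007  0.467  1.107  2.215] True [-90, -45, -30, -15, 0, 15, 30, 45, 60, 75, 90] [[-0.59, 0.2, 2.49, 2.65, 0.63, -1.33]]
40 0 [-0.995  0.493  1.951  0.549  1.242 -1.023] True [-90, -75, -45, -30, -15, 0, 15, 30, 45, 60, 75, 90] [[-0.56, 0.13, 2.42, 2.4, 0.34, 2.09]]
40 1 [-0.995  0.493  1.951  0.549  1.242  2.118] True [-90, -75, -45, -30, -15, 0, 15, 30, 45, 60, 75, 90] [[-0.56, 0.13, 2.42, 2.4, 0.34, -1.05]]
45 0 [-1.02   0.541  1.923  0.582  1.31  -1.062] True [-90, -75, -30, -15, 30, 45, 60, 75, 90] [[-0.55, 0.11, 2.38, 2.07, 0.23, 2.43]]
45 1 [-1.02   0.541  1.923  0.582  1.31   2.08 ] True [-90, -30, -15, 0, 15, 30, 45, 60, 75, 90] [[-0.55, 0.11, 2.38, 2.07, 0.23, -0.71]]
50 0 [-1.043  0.59   1.894  0.612  1.377 -1.095] True [-90, -75, -60, 60, 75, 90] []
50 1 [-1.043  0.59   1.894  0.612  1.377  2.047] True [-15, 0, 15, 30, 45, 60, 75, 90] [[-0.54, 0.1, 2.33, 1.42, 0.18, -0.06]]
60 0 [-1.079  0.692  1.837  0.665  1.512 -1.149] True [-90, -75, -60, -45, -30, -15, 75, 90] [[-0.51, 0.12, 2.23, 0.42, 0.31, -2.19]]
60 1 [-1.079  0.692  1.837  0.665  1.512  1.993] True [-30, -15, 0, 15, 30, 45, 60, 75, 90] [[-0.51, 0.12, 2.23, 0.42, 0.31, 0.96]]
glue [0.621 0.088 0.14 ]
jar [ 0.661 -0.048  0.08 ]
cup [0.649 0.247 0.006]
red1 [ 0.296 -0.21   0.003]
hammer [ 0.685 -0.318  0.027]
```

Run:
```python
from h import *
np.set_printoptions(precision=4,suppress=True)
manip.set_joints([-2.0,.264,1.604,0,1.274,-.037])
for n in("top","side"):
    c=cams.capture(n); np.savez(f"{n}1.npz",**c); cv2.imwrite(f"pics/{n}1.png",c["image"])
    P=cloud(c); im=c["image"]; hsv=cv2.cvtColor(im,cv2.COLOR_BGR2HSV)
    k=(abs(P[...,0]-C0[0])<.075)&(abs(P[...,1]-C0[1])<.085)&(P[...,2]>.012)&(P[...,2]<.06)&(hsv[...,0]>15)
    q=P[k]; 
    if len(q)>20: print(n,"post",len(q),cv2.minAreaRect(q[:,:2].astype(np.float32)*1000),np.percentile(q[:,2],[50,95,99]))
    k=(np.hypot(P[...,0]-DISC[0],P[...,1]-DISC[1])<.07)&(abs(P[...,2])<.015)&(hsv[...,1]<165)
    q=P[k]; print(n,"disc",len(q),cv2.minAreaRect(q[:,:2].astype(np.float32)*1000),np.median(q[:,2]))
    k=(abs(P[...,0]-.4707)<.05)&(abs(P[...,1]-.106)<.22)&(P[...,2]>.08)&(P[...,2]<.11)&(hsv[...,0]>15)
    q=P[k]; print(n,"plank",len(q),cv2.minAreaRect(q[:,:2].astype(np.float32)*1000),np.median(q[:,2]))
print(manip.state()["clock"])
```

```text
top post 540 ((417.2560119628906, -276.8262939453125), (120.46443939208984, 45.290618896484375), 72.69878387451172) [0.04   0.0478 0.0496]
top disc 722 ((573.4182739257812, -245.8181610107422), (88.12794494628906, 87.06688690185547), 0.6586087346076965) 0.0037526852567563163
top plank 3168 ((470.6138610839844, 107.1392593383789), (59.31957244873047, 401.2469482421875), 1.0886749029159546) 0.09245748203145554
side post 286 ((410.1959228515625, -263.2257995605469), (114.65658569335938, 52.2001838684082), 65.24737548828125) [0.0356 0.0445 0.0468]
side disc 410 ((572.935546875, -242.82334899902344), (125.68267059326172, 130.5189208984375), 18.48917579650879) 0.00036506341336539627
side plank 2090 ((469.635498046875, 110.65376281738281), (68.2713851928711, 404.2502136230469), 0.8523663282394409) 0.09002535604721312
2.0167
```

View pics/side1.png

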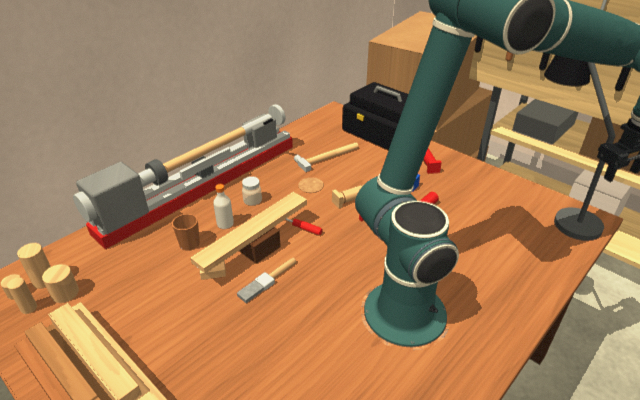

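```bash
cat >> h.py <<'E'
TH=np.radians(45); LOC=np.array([.006,0,.02])
def pose(center,Rp,back=0,flip=0):
    T=Rp@tool_in_post(TH,flip); return center+Rp@LOC+(.019-back)*T[:,2], R.from_matrix(T).as_rotvec()
RL=post_R(np.array([-W[0],-W[1],-.028]),UP); CL=np.r_[.4172,-.2770,.0217]
RU=post_R(UP,-np.r_[W,0])
E
python3 - <<'E'
from h import *
np.set_printoptions(precision=3,suppress=True)
for fl in (0,1):
  print(fl,[inverse_kinematics(*a) for a in (pose(CL,RL,.15,fl),pose(CL,RL,0,fl),pose(CL+[0,0,.12],RL,0,fl),pose(np.r_[DISC,.063+.06],RU,0,fl),pose(np.r_[DISC,.063],RU,0,fl),pose(np.r_[DISC,.063],RU,.12,fl))])
p,r=pose(CL,RL,.15); manip.set_gripper(.062,30); manip.move_pose(p,r)
manip.move_linear(pose(CL,RL)[0],rate=.1)
s=manip.state(); print(s["tool_pos"],pose(CL,RL)[0],s["contact_force"])
manip.set_gripper(.0,30); s=manip.state(); print(s["gripper_width"],s["grasp_force"],s["contact_force"],s["clock"])
for n in("top","side"):
    c=cams.capture(n); cv2.imwrite(f"pics/{n}2.png",c["image"][140:320,280:540])
E
```

```text
0 [array([-1.145,  0.509,  1.722,  0.503,  1.58 , -1.019]), array([-1.028,  0.548,  1.914,  0.591,  1.339, -1.068]), array([-1.028,  0.371,  1.889,  0.574,  1.507, -0.956]), array([-0.785,  0.474,  1.733,  0.685,  1.416,  2.375]), array([-0.785,  0.549,  1.751,  0.697,  1.344,  2.314]), array([-0.888,  0.512,  1.621,  0.629,  1.526,  2.352])]
1 [array([-1.145,  0.509,  1.722,  0.503,  1.58 ,  2.123]), array([-1.028,  0.548,  1.914,  0.591,  1.339,  2.074]), array([-1.028,  0.371,  1.889,  0.574,  1.507,  2.186]), array([-0.785,  0.474,  1.733,  0.685,  1.416, -0.767]), array([-0.785,  0.549,  1.751,  0.697,  1.344, -0.828]), array([-0.888,  0.512,  1.621,  0.629,  1.526, -0.789])]
[ 0.416 -0.284  0.014] [ 0.415 -0.283  0.014] [ 0.545  0.581 -0.084]
0.038947043618959835 29.99459456652403 [-0.158 -0.743  0.618] 7.1333
```

Run:
```python
from h import *
np.set_printoptions(precision=4,suppress=True)
manip.move_linear(pose(CL+[0,0,.13],RL)[0],rate=.12)
print(manip.state()["contact_force"])
manip.move_pose(*pose(np.r_[DISC,.063+.05],RU)); manip.dwell(.2)
s=manip.state(); print(s["clock"],s["contact_force"],s["gripper_width"])
for n in("top","side"):
    c=cams.capture(n); im=c["image"]; cv2.imwrite(f"pics/{n}3.png",im)
    P=cloud(c); hsv=cv2.cvtColor(im,cv2.COLOR_BGR2HSV)
    k=(np.hypot(P[...,0]-DISC[0],P[...,1]-DISC[1])<.05)&(P[...,2]>.03)&(P[...,2]<.2)&(hsv[...,0]>15)&(hsv[...,0]<32)&(hsv[...,1]>50)
    q=P[k]; print(n,len(q),np.percentile(q[:,2],[1,99]))
    for a,b in((.05,.07),(.07,.09),(.09,.11),(.11,.14),(.14,.165),(.165,.18)):
        w=q[(q[:,2]>=a)&(q[:,2]<b)]
        if len(w)>5: print(a,len(w),w.min(0),w.max(0))
    v,u=np.nonzero(k); v0,u0=int(v.mean()),int(u.mean()); print(u0,v0)
    if n=="side": cv2.imwrite("pics/crop3.png",cv2.resize(im[v0-60:v0+60,u0-80:u0+80],None,fx=4,fy=4,interpolation=cv2.INTER_CUBIC))
```

```text
[ 0.6823  0.5129 -2.2316]
11.45 [-0.3505  0.6464 -1.1617] 0.03882140231583577
top 308 [0.0624 0.1979]
0.05 28 [ 0.5545 -0.2338  0.0602] [ 0.6014 -0.2201  0.0689]
0.07 6 [ 0.5599 -0.23    0.0702] [ 0.5857 -0.2255  0.088 ]
0.11 25 [ 0.5442 -0.2693  0.1153] [ 0.6039 -0.2274  0.1393]
0.14 36 [ 0.5539 -0.2712  0.1426] [ 0.601  -0.2276  0.1645]
0.165 194 [ 0.5536 -0.2921  0.1652] [ 0.5932 -0.2275  0.1765]
365 158
side 377 [0.0539 0.1976]
0.05 78 [ 0.5436 -0.2618  0.0507] [ 0.5998 -0.2121  0.0683]
0.07 35 [ 0.5505 -0.2453  0.0703] [ 0.5881 -0.2218  0.09  ]
0.09 46 [ 0.5478 -0.2534  0.0903] [ 0.5848 -0.2193  0.1092]
0.11 55 [ 0.533  -0.2615  0.1104] [ 0.5792 -0.2198  0.1398]
0.14 62 [ 0.5272 -0.2819  0.1402] [ 0.6005 -0.2201  0.1645]
0.165 67 [ 0.5501 -0.2635  0.1654] [ 0.5901 -0.2205  0.1734]
311 156
```

View pics/crop3.png

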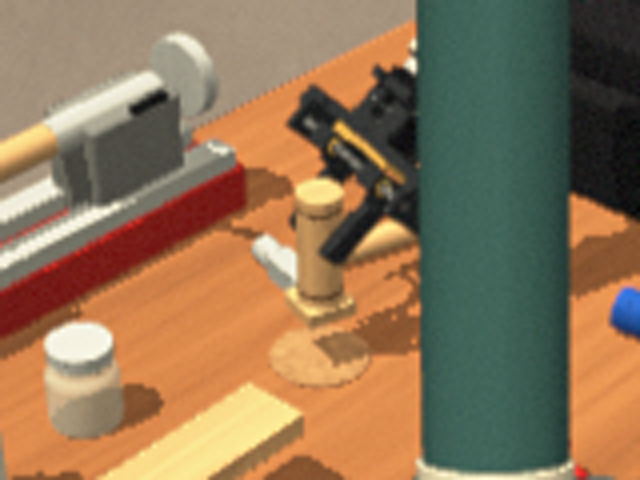

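The side crop shows the post upright in the fingers (320,250), centred over the disc (320,355). I'll lower it until it touches.

Run:
```python
from h import *
np.set_printoptions(precision=4,suppress=True)
b=lambda dz,back=0: pose(np.r_[DISC,.063+dz],RU,back)[0]
manip.move_linear(b(.006),rate=.08); f0=manip.state()["contact_force"][2]
for dz in np.arange(.004,-.0041,-.001):
    manip.move_linear(b(dz),rate=.03); f=manip.state()["contact_force"][2]-f0
    if f>4: break
print("contact dz",dz,f)
manip.set_gripper(.07); manip.dwell(.3)
manip.move_linear(b(dz,.13),rate=.12)
s=manip.state(); print(s["clock"],s["tool_pos"],s["joint_pos"])
manip.move_linear(s["tool_pos"]+[-.05,-.05,.1],rate=.15)
for n in("top","side"):
    c=cams.capture(n); im=c["image"]; np.savez(f"{n}4.npz",**c)
    P=cloud(c); hsv=cv2.cvtColor(im,cv2.COLOR_BGR2HSV)
    k=(np.hypot(P[...,0]-DISC[0],P[...,1]-DISC[1])<.05)&(P[...,2]>.118)&(P[...,2]<.135)&(hsv[...,0]>13)&(hsv[...,0]<32)
    q=P[k]; print(n,len(q),np.percentile(q[:,2],[1,50,99]),(q.max(0)+q.min(0))/2,np.ptp(q,0))
    if n=="top": cv2.imwrite("pics/crop4.png",cv2.resize(im[120:240,300:460],None,fx=4,fy=4,interpolation=cv2.INTER_CUBIC))
```

```text
contact dz 0.001 5.4622884531718245
15.4 [ 0.5481 -0.326   0.1617] [-0.8954  0.5107  1.6085  0.6251  1.5426  2.3558]
top 171 [0.1188 0.1233 0.1297] [ 0.5733 -0.2466  0.1247] [0.0382 0.038  0.0129]
side 61 [0.1181 0.1211 0.1265] [ 0.5705 -0.2411  0.1224] [0.0392 0.0429 0.0087]
```

View pics/crop4.png

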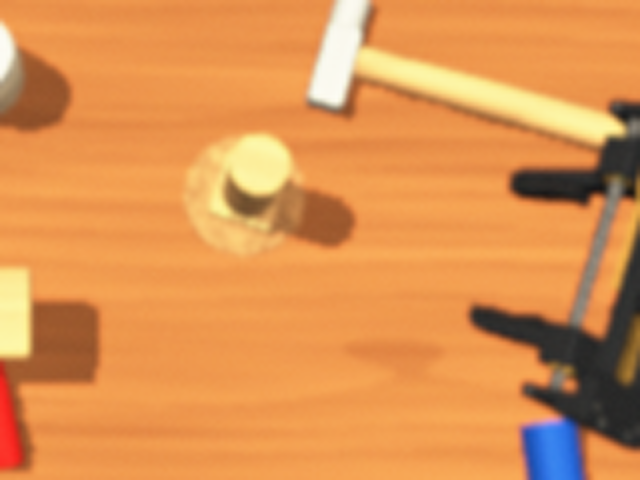

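The post stands upright in the middle of the disc (crop (255,180), disc centre (245,195)), allowing for parallax at its top. Next is the plank: I'll grip it from above just outside the block's outer face.

```bash
cat >> h.py <<'E'
U=np.array([.0193,-.9998,0]); G=np.array([.4707,.1067,.062])+.095*U
def Rdown(s):
    y=s*np.array([.9998,.0193,0]); z=-UP; return R.from_matrix(np.stack([np.cross(y,z),y,z],1)).as_rotvec()
E
python3 - <<'E'
from h import *
np.set_printoptions(precision=3,suppress=True)
qs=[]
for s in(1,-1):
    q=[inverse_kinematics(G+o,Rdown(s)) for o in(np.r_[0,0,.18],np.zeros(3),.155*U)]; print(s,q)
    if all(x is not None for x in q): qs.append((np.abs(q[0]-manip.state()["joint_pos"]).max(),s))
s=min(qs)[1]; r=Rdown(s)
manip.set_gripper(.086)
manip.move_pose(G+[0,0,.18],r)
manip.move_linear(G+[0,0,.035],rate=.12)
c=cams.capture("top"); im=c["image"]; cv2.imwrite("pics/crop5.png",cv2.resize(im[130:270,200:400],None,fx=3,fy=3,interpolation=cv2.INTER_CUBIC))
st=manip.state(); print(s,st["clock"],st["tool_pos"],G,st["contact_force"])
E
```

```text
1 [array([-0.028, -0.129,  2.015,  0.   ,  1.255, -0.047]), array([-0.028,  0.069,  2.189,  0.   ,  0.883, -0.047]), array([-0.343,  0.113,  2.141,  0.   ,  0.888, -0.362])]
-1 [None, None, None]
1 20.3833 [0.473 0.012 0.098] [0.473 0.012 0.062] [-0.231  0.651 -0.082]
```

View pics/crop5.png

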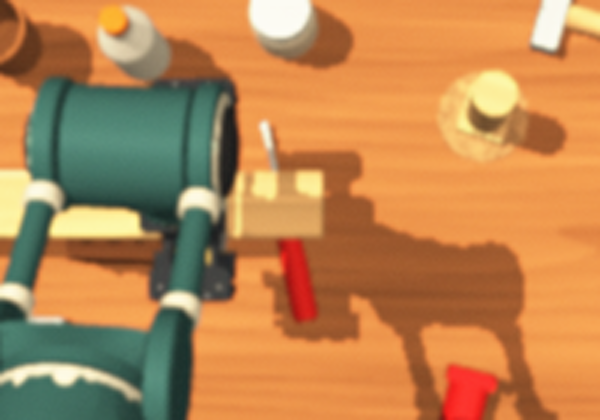

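The gripper straddles the plank around (190,190), clear of the glue bottle (135,40). I'll grip and slide most of the way, then measure the outer end.

Run:
```python
from h import *
np.set_printoptions(precision=4,suppress=True)
manip.move_linear(G,rate=.08); manip.set_gripper(0,30); s=manip.state(); print(s["gripper_width"],s["grasp_force"],s["contact_force"],s["tool_pos"])
manip.move_linear(G+.142*U,rate=.06); s=manip.state(); print(s["clock"],s["contact_force"],s["moment"],s["tool_pos"],s["gripper_width"])
for n in("top","side"):
    c=cams.capture(n); im=c["image"]; cv2.imwrite(f"pics/{n}6.png",im); P=cloud(c); hsv=cv2.cvtColor(im,cv2.COLOR_BGR2HSV)
    k=(abs(P[...,0]-.475)<.045)&(P[...,1]>-.3)&(P[...,1]<.35)&(P[...,2]>.082)&(P[...,2]<.103)&(hsv[...,0]>15)&(hsv[...,0]<35)
    q=P[k]; print(n,len(q),"y",q[:,1].min(),np.percentile(q[:,1],[1,99]),q[:,1].max())
    for a in np.arange(-.24,.2,.04):
        w=q[abs(q[:,1]-a)<.01]
        if len(w)>15: print(round(a,2),len(w),(w.min(0)+w.max(0))[0]/2,np.ptp(w[:,0]),np.median(w[:,2]))
```

```text
0.05943338860543946 29.99989751726389 [-0.4078  0.5671  2.9756] [0.4728 0.0117 0.0624]
23.9917 [-0.3192  0.233  -1.153 ] [-0.0154 -0.0747 -0.0383] [ 0.4753 -0.1302  0.062 ] 0.0601269221052755
top 1863 y -0.23397371789588595 [-0.2312  0.1622] 0.16605500879064855
-0.24 37 0.4786209494342053 0.055696646495705826 0.09210714450141722
-0.2 51 0.4695946184279101 0.03951461002419265 0.09186426400389713
-0.08 79 0.4600046082213309 0.030732920155191246 0.09235464089111067
-0.04 70 0.4621454275278981 0.03652452181617516 0.09244255654268752
0.0 130 0.47269842532928336 0.058587187585848466 0.09239458020150537
0.04 161 0.47206051217036826 0.05939960793831928 0.09269369776394498
0.08 162 0.47118411159707707 0.05883159124146253 0.0927988025063069
0.12 154 0.47024608356815734 0.05914671223628282 0.09285316805689114
0.16 118 0.4694664343916529 0.05898016565543046 0.09287026426789158
side 1403 y -0.1775325150770567 [-0.1425  0.1683] 0.17181760388965417
-0.12 77 0.474904475899559 0.0742885037205292 0.08943705311862826
-0.08 75 0.47182838423191886 0.06190834617989305 0.08956550275861419
-0.04 83 0.47029483634200236 0.06334483781007794 0.09000098950118407
0.0 87 0.4691367890830486 0.06079456608576994 0.08960058095584778
0.04 92 0.47042580911906234 0.06353980009303639 0.09009307119605287
0.08 98 0.4678434411184423 0.059288828705292285 0.08969514351684943
0.12 96 0.46839207799988564 0.0628589437913275 0.09026019299774352
0.16 116 0.4666804638330829 0.06065098442736172 0.09017244616990466
```

Run:
```python
from h import *
np.set_printoptions(precision=4,suppress=True)
manip.move_linear(G+.154*U,rate=.04); manip.dwell(.3); s=manip.state(); print(s["clock"],s["contact_force"],s["tool_pos"],s["gripper_width"])
c=cams.capture("top"); im=c["image"]; P=cloud(c); hsv=cv2.cvtColor(im,cv2.COLOR_BGR2HSV)
k=(abs(P[...,0]-.475)<.045)&(P[...,1]>-.3)&(P[...,1]<.35)&(P[...,2]>.082)&(P[...,2]<.103)&(hsv[...,0]>15)&(hsv[...,0]<35)
q=P[k]; print(q[:,1].min(),q[:,1].max())
k=(np.hypot(P[...,0]-DISC[0],P[...,1]-DISC[1])<.05)&(P[...,2]>.118)&(P[...,2]<.135); q=P[k]; print((q.min(0)+q.max(0))/2)
a=cv2.resize(im[110:270,150:410],(520,320)); b=cams.capture("side")["image"][130:290,150:410]
cv2.imwrite("pics/end.png",np.vstack([a,cv2.resize(b,(520,280))]))
```

```text
24.8417 [-0.2709 -0.3565 -1.5866] [ 0.4756 -0.1423  0.0621] 0.059235549188789885
-0.24494687025593206 0.1527223577025974
[ 0.5736 -0.2465  0.1238]
```

View pics/end.png

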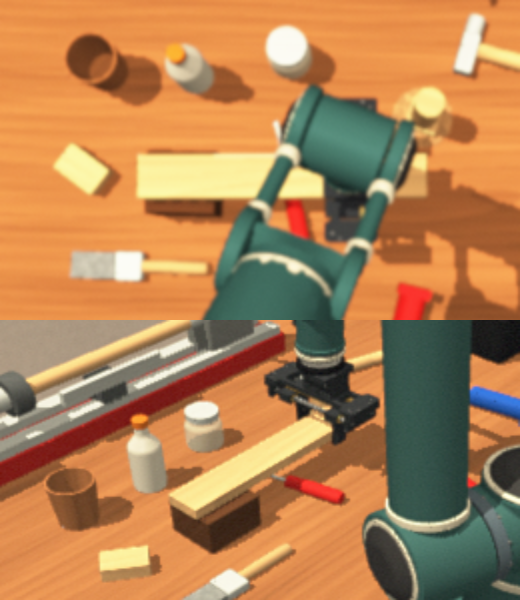

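The final view shows the plank level on the block, its outer end (427,175) beside the post (430,105), and every bystander where it was. The end is at y = -0.246 and the post at y = -0.2465.

```bash
python3 -c "
from h import *
print(order.close_job())"
```

```text
the job is handed in; nothing more can be done
None
```

The job is handed in: the post stands released in the middle of the cork disc, and the plank is held level on the block with its outer end within about 1–2 mm of the post's middle, clear of it, at about 25 s.

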